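# Hold a wet bauble stem in the curing ring

### The job

Slide the yellow mask plate, nose first, fully home into the slot of the curing stand and leave it there. Then lift the white bauble with the green stem from the drying rack by its cork block and lower the stem through the hole in the mask until the red ring on the stem is level with the top of the mask, and finish while still holding it there, still and upright, with the stem in the middle of the hole. The green paint on the stem is wet, so the stem must touch nothing at any time; leave the pale blue bauble and the paint tubs where they stand.

Things in the scene. Friction and masses are not known exactly. Their poses are not given: they have to be found in the camera images.
- mask: Loose yellow plate 130 (x) x 90 (y) x 5 mm, 110 g, flat on the table, with a 24 mm round through hole (centre at x = +25 mm) and a black upright grip block 18 x 18 mm with sides along x and y (centre at x = -50 mm) rising 34 mm above the plate. Origin: centre of the underside; x points to the nose (the end that enters the slot first), z up.
- mask_grip (a point): Point on the axis of the mask's grip block, 26 mm above the plate's underside (13 mm below the block's top). Axes as the mask's.
- mask_nose (a point): Middle of the mask's leading edge, on its underside. Axes as the mask's.
- mask_hole (a point): Centre of the hole in the mask, on the plate's top face.
- stand: Grey curing stand fixed to the table, foot 140 x 126 mm. Origin: underside; z up; +x: push-in direction. Slot open to -x, 94 mm wide, 8 mm high: ledges with tops at z = 85 mm from x = -40 to the stop at x = 65; side walls and lips (undersides z = 93, tops 99) from x = -11; flared lead-ins from x = -32. Violet ring lamp, 48 mm bore, z = 52 to 70, centred at x = 25, under the home mask's hole.
- slot_end (a point): Middle of the slot's stop at ledge height (85 mm above the table), axes as the stand's. The mask is home when its nose is here; its grip block then stands 30 mm in front of the side walls and lips.
- rack: Wooden drying rack fixed to the table, board 210 (x) x 100 (y) x 8 mm with its top 110 mm above the table, end panels below. Two through holes, 30 mm across, at x = -60 and +60 mm; a bauble stands in each, its collar resting on the board, its stem hanging free below. Origin: centre of the underside, z up.
- bauble: White 60 mm bauble with green and red patches, 80 g. Origin: centre of the underside of its brass collar (38 mm across, 6 mm high), z up. Ball centre 34 mm above the origin; on the ball a square cork grip block, 22 x 22 mm with sides along x and y, free for gripping from 66 to 98 mm above the origin. A thin stem hangs below.
- grip (a point): Point on the axis of the white bauble's cork block, 87 mm above the bauble's origin (11 mm below the block's top). Axes as the bauble's.
- stem: The wet green stem under the white bauble, fixed to it: 10 mm across, running 80 mm down from the collar's underside. Origin: at the collar's underside, on the axis.
- band (a point): Middle of the red ring on the green stem, on the axis, 35 mm below the collar and 45 mm above the tip.
- stem_tip (a point): Lower end of the green stem, on the axis.
- bauble2: Pale blue bauble with white patches and a white stem, otherwise the same, in the other hole of the rack. To be left alone.
- tub_a: White paint tub, green label, 84 mm across, 75 mm high, at the back of the table. Origin: centre of underside. To be left alone.
- tub_b: White paint tub, yellow label, 72 mm across, 65 mm high. To be left alone.
- tub_c: White paint tub, blue label, grey lid, 84 mm across, 80 mm high. To be left alone.
Things that resemble listed ones, but are neither listed nor needed, are in the scene too. Of the things that look like the mask, the smallest one is meant. Of the things that look like the stand, the larger one is meant.

How it is judged (in metres and radians):
On the way, in this order (a step that is already met when the one before it is completed fails the run):
1. the mask plate is fully home in the slot (x of mask_nose in the frame of slot_end between -0.004 and 0.004 m and y of mask_nose in the frame of slot_end between -0.004 and 0.004 m and z of mask_nose in the frame of slot_end between -0.003 and 0.006 m and angle between mask's own z axis and vertical below 0.08 rad), for 0.3 s.
2. the stem is held centred in the mask's hole with its red ring level with the mask (horizontal distance between band and mask_hole below 0.004 m and horizontal distance between stem_tip and mask_hole below 0.0045 m and z of band in the frame of mask_hole between -0.007 and 0.007 m and angle between bauble's own z axis and vertical below 0.09 rad and contact force between the fingers and bauble above 1 N and contact force between bauble and mask below 0.2 N and contact force between bauble and stand below 0.2 N and linear speed of bauble below 0.02 m/s), for 0.3 s.
At the end, for the whole second after the job is handed in: Mask nose within 4 mm of the stop and mid-slot; white bauble gripped, still, upright within 5 deg, touching neither mask nor stand; red ring within 7 mm of the mask's top and 4 mm of the hole's axis, tip within 4.5 mm of it; blue bauble within 15 mm and tubs within 25 mm of their starts (all of step 1 and all of step 2 and distance of bauble2 from where it was at the start of the episode below 0.015 m and distance of each of tub_a, tub_b, tub_c from where it was at the start of the episode below 0.025 m); the arm keeps its last pose, push and grip.
It fails at once if the wet stem touches something (contact force between stem and anything else above 0.2 N).
It fails at once if the pale blue bauble is disturbed (distance of bauble2 from where it was at the start of the episode above 0.015 m).
It fails at once if a paint tub is knocked (distance of any of tub_a, tub_b, tub_c from where it was at the start of the episode above 0.025 m).
It also fails if it takes over 67 s, if anything falls off the work surface, if the arm or the gripper's body presses on something with over 40 N, if the wrist force passes 120 N, or if a joint passes its speed limit or range.

### The arm

A 7-joint arm with a two-finger parallel gripper is mounted at the origin on the work surface. World frame = base frame: x ahead of the robot, y to its left, z up, the work surface at z = 0. Lengths are in mm, angles in rad, forces in N, time in s.
With the tool pointing down it reaches from about 375 to 925 mm from the base axis. Payload 3.1 kg.
Tool frame: the origin (TCP) lies midway between the tips of the shut fingers; the grasp point (between the pads) lies 19 mm behind it; z points along the fingers, y is the line along which they close (so a half turn about z gives the same grasp; the last joint's range is limited). The gripper opens to 85 mm and grips with 20 to 120 N. Pads are 22 mm wide; open, the fingers measure 114 mm over their backs; the gripper's body (76 mm by 85 mm) begins 54 mm behind the grasp point. The pads swing forward as they close: fully open they stand 13 mm farther back than shut.
Start: joints at [1.113, 0.383, 0.044, 1.598, -0.018, 1.161, -0.05], TCP at [228.876, -608.374, 231.269] pointing down, gripper open.
Joint ranges: [-2.61, 2.61], [-0.41, 2.15], [-1.48, 1.57], [0, 2.5], [-1.57, 4.71], [0.05, 1.97], [-2.85, 2.85]. Speed limits (rad/s): [2.79, 2.79, 3.14, 3.14, 3.14, 3.14, 3.14].

### API

Orientations are given as a unit quaternion [w, x, y, z].
In Python, from plant import robot gives the robot as it stands.
- The arm moves only by the tool jog_arm, never from a script. Its argument "commands" is a list of rows, each an object of numbers: "dx", "dy", "dz": the shift along the tool's x, y, z as a fraction of full scale; "wx", "wy", "wz": the turn, a rotation vector about the tool's x, y, z as a fraction of full scale; "fingers": the opening, from 0 (shut) to 1 (fully open). A call has 1 to 20 rows; each row shifts and turns the commanded pose from where the row before left it, along the tool's axes as they then stand; what a row does not reach is not made up. Full scale, the value 1, is 0.5 m for a shift and 45 degrees for a turn. A row lasts 1/8 s, in which the tool goes at most 62.5 mm and 10.7 degrees, less where a joint would pass 70% of its speed; a pose out of reach is approached as far as the arm can. A call with a number of a shift or a turn outside -1 to 1 is refused whole. A call with a gripper value outside its range is refused whole. The fingers move at their own pace and stop on an object; "force" is the grip in N (left out, the last holds). Time passes only in rows, so rows that do not move let the fingers close. It gives the time, the measured TCP pose, the force, the opening and the grip force at its end, in the units of the state.
- robot.get_state(): the state, without advancing time (a new reading comes with each control period).
- robot.snapshot(name): name is "side" or "top" or "wrist"; returns a dict with "image" (480x640x3 uint8, blue, green, red), "mtx" (3x3 intrinsics, pixels), "eye" and "attitude" of the camera in the world. Camera axes: x right, y down, z forward; pixel columns grow to the right and rows downward; lengths in mm; the calibration is good to about 2 mm. A picture is of the moment at which its call begins. There is no depth.
- robot.sign_off(): hands the job in; it is judged then, once.
The state is a dict: "time_s": time; "qpos": joint angles; "qvel": joint speeds; "tau": joint torques, N m; "ee_pos": TCP position; "ee_rot": TCP orientation; "force": force on the tool from outside, world axes, zero at the start; "torque": the same for the moment, N m; "opening": opening from 0.0 (shut) to 1.0 (fully open); "grasp_force": force on a finger pad.
Only numpy, scipy, OpenCV 4.12 (cv2) and the standard library are available. Lean on these libraries where they do the work, as an engineer would, in place of code of your own. Each camera call takes 0.05 s, during which the arm holds its last target. There are 200 camera calls.

## Working session

There is one attempt and no reset: what is moved stays moved. The work goes in short steps, Python scripts to look and compute and a tool call to move; the robot and the scene stay as the last step left them, time stands still between calls to the robot, and variables do not carry over. Pictures are saved under pics/ and viewed, at most 10 in all, crops included, and the job is handed in when it is done.

Besides the shell and the picture viewer there is one more tool, called after "Call:" as a command line: name --argument value ..., lists and objects as JSON in quotes. jog_arm: Moves the arm, as the interface text tells. Its arguments: {"type":"object","properties":{"commands":{"type":"array"},"force":{"type":"number"}},"required":["commands"]}

```bash
ls; mkdir -p pics; python3 - <<'E'
from plant import robot
import cv2,pickle,numpy as np
d={}
for n in ("side","top","wrist"):
    s=robot.snapshot(n); d[n]=s; cv2.imwrite(f"pics/{n}0.png",s["image"]); print(n,s["mtx"],s["eye"],s["attitude"])
pickle.dump(d,open("s0.pkl","wb"))
print(robot.get_state())
E
```

```text
pics
side [[611.27724935   0.         331.88461894]
 [  0.         611.27724935 232.10793236]
 [  0.           0.           1.        ]] [-179.51293655  948.41176516 1092.59072989] [ 0.14192179 -0.31633899  0.85031022 -0.39592976]
top [[591.98828246   0.         315.85366027]
 [  0.         591.98828246 244.26662022]
 [  0.           0.           1.        ]] [ 315.92784203  112.57061973 1430.81246855] [ 0.05963221 -0.70118864  0.70799681 -0.05932123]
wrist [[353.42458165   0.         316.9406237 ]
 [  0.         353.42458165 240.11131897]
 [  0.           0.           1.        ]] [ 293.77529028 -584.50228037  372.84602883] [ 0.11438982  0.814628   -0.56272721 -0.08145111]
{'time_s': 0.15, 'qpos': array([ 1.11318228,  0.38362599,  0.04383411,  1.59923611, -0.01793375,
        1.16118056, -0.0499107 ]), 'qvel': array([-0.00056097, -0.00338975, -0.00109609, -0.00610301,  0.00115754,
        0.00119327,  0.00113215]), 'tau': array([ 2.18330024e-03, -4.34054339e+01,  1.02699179e+00, -2.49978125e+01,
        1.07248599e-02,  7.30629195e-03,  1.12029792e-05]), 'ee_pos': array([ 228.62045555, -607.67240111,  230.1787303 ]), 'ee_rot': array([-1.00565541e-03,  9.83854355e-01,  1.78968013e-01, -2.18185675e-04]), 'force': array([-0.32082226,  0.46809952,  0.39460064]), 'torque': array([ 0.02193121, -0.04842072, -0.04339612]), 'grasp_force': 0.0, 'opening': 0.997824757247376}
```

View pics/top0.png

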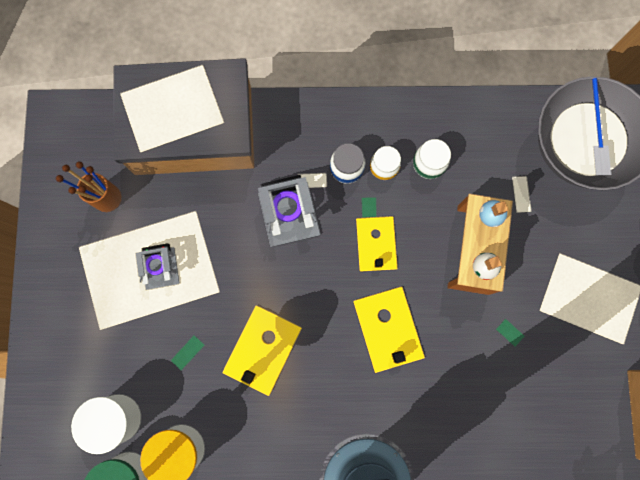

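View pics/side0.png

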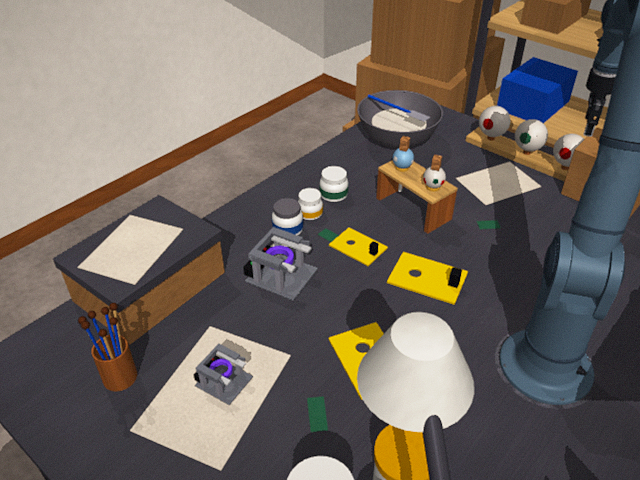

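```bash
cat > h.py <<'E'
import numpy as np,cv2
from scipy.spatial.transform import Rotation as R
def rot(q): return R.from_quat(q,scalar_first=True).as_matrix()
def ray(s,uv):
    d=rot(s["attitude"])@np.linalg.solve(s["mtx"],[*uv,1.]); return np.array(s["eye"]),d/np.linalg.norm(d)
def onz(s,uv,z):
    e,d=ray(s,uv); return e+d*(z-e[2])/d[2]
def proj(s,p):
    c=s["mtx"]@(rot(s["attitude"]).T@(np.asarray(p,float)-s["eye"])); return c[:2]/c[2]
def tri(*prs):
    A=0;b=0;L=[]
    for s,uv in prs:
        e,d=ray(s,uv);P=np.eye(3)-np.outer(d,d);A=A+P;b=b+P@e;L.append((P,e))
    x=np.linalg.solve(A,b); return x,[float(np.linalg.norm(P@(x-e))) for P,e in L]
E
python3 - <<'E'
import pickle,cv2,numpy as np
from h import *
d=pickle.load(open("s0.pkl","rb"))
t=d["top"]["image"][140:305,250:530]; cv2.imwrite("pics/c1.png",cv2.resize(t,(798,470),interpolation=cv2.INTER_CUBIC))
s=d["side"]["image"][130:310,235:475]; cv2.imwrite("pics/c2.png",cv2.resize(s,(792,594),interpolation=cv2.INTER_CUBIC))
im=d["top"]["image"]; m=cv2.inRange(cv2.cvtColor(im,cv2.COLOR_BGR2HSV),(22,150,120),(35,255,255))
for c in cv2.findContours(m,0,2)[0]:
    if cv2.contourArea(c)>500:
        q=np.array([onz(d["top"],p,5)[:2] for p in c[:,0]],np.float32); print(cv2.minAreaRect(c),cv2.minAreaRect(q))
E
```

```text
((176.52296447753906, 468.23406982421875), (27.253456115722656, 55.884281158447266), 45.744056701660156) ((39.3395881652832, 437.6279296875), (62.2215461730957, 123.41636657714844), 43.55104064941406)
((155.25001525878906, 445.75006103515625), (16.970561981201172, 51.61879348754883), 45.0) ((90.61567687988281, 486.86419677734375), (39.295223236083984, 114.14259338378906), 44.42597579956055)
((262.0, 350.0), (51.876773834228516, 76.02631378173828), 26.56505012512207) ((306.223388671875, 242.05137634277344), (123.17223358154297, 177.2349090576172), 63.60150909423828)
((388.57965087890625, 328.97576904296875), (75.74361419677734, 52.11792755126953), 73.0724868774414) ((352.4937744140625, -58.91729736328125), (177.65243530273438, 124.05389404296875), 15.835229873657227)
((376.29205322265625, 243.38055419921875), (53.61431884765625, 37.91583251953125), 86.18592071533203) ((559.5219116210938, -35.50461959838867), (132.61293029785156, 92.43892669677734), 2.5415430068969727)
```

View pics/c1.png

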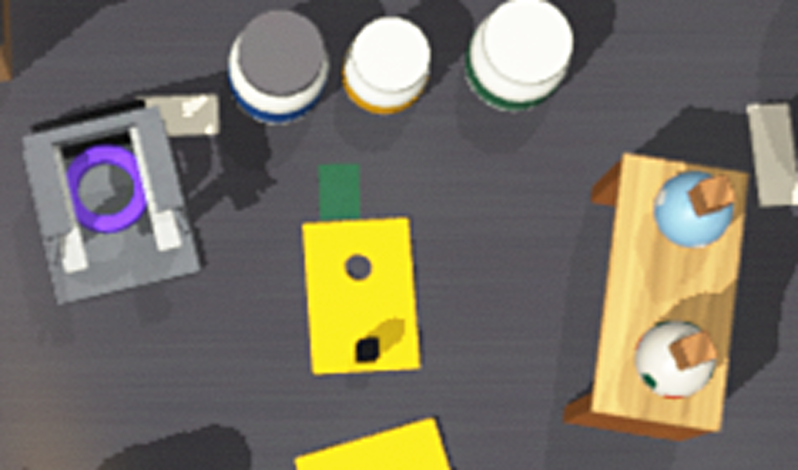

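View pics/c2.png

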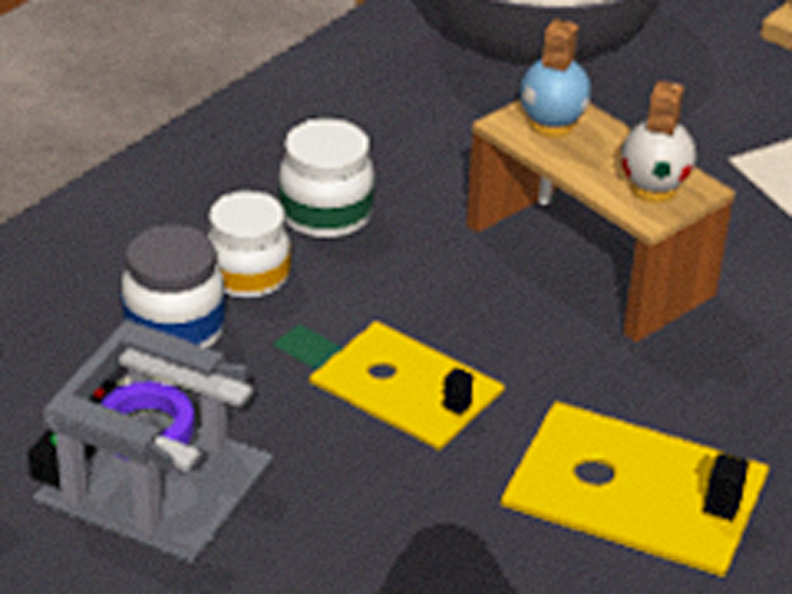

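The thing meant could be confused as follows (top-view pixels). Masks: plates at (262,350), (389,329) and (376,243). I choose the smallest, (376,243), which measures about 132x92 mm. Stands: (157,265) and (288,210). I choose the larger one at (288,210), which opens towards the robot. Baubles: pale blue at (493,213), white at (486,266), plus white ones on the far shelf. I choose (486,266). The crops confirm this: mask block at crop pixel (367,349), stand mouth at the bottom, white bauble nearest the robot.

```bash
python3 - <<'E'
import pickle
from h import *
from plant import robot
d=pickle.load(open("s0.pkl","rb")); st=robot.get_state(); w=d["wrist"]
T=rot(st["ee_rot"]); print("tool axes\n",T.round(3))
print("cam pos in tool",T.T@(w["eye"]-st["ee_pos"]),"\ncam axes in tool\n",(T.T@rot(w["attitude"])).round(3))
f=lambda x,y:(250+x*280/798,140+y*165/470)
t=d["top"];s=d["side"];g=lambda x,y:(235+x*240/792,130+y*180/594)
print("ring z70",onz(t,f(108,187),70))
for n,a in dict(fL=(60,303),fR=(200,265)).items(): print(n,onz(t,f(*a),0))
for n,a in dict(back_L=(25,137),back_R=(165,107)).items(): print(n,onz(t,f(*a),95))
print("mask block top",tri((t,f(367,346)),(s,g(459,376))))
print("cork top",tri((t,f(697,347)),(s,g(667,88))))
print("blue top",tri((t,f(717,192)),(s,g(561,27))))
E
```

```text
tool axes
 [[ 0.936  0.352 -0.001]
 [ 0.352 -0.936  0.002]
 [-0.    -0.002 -1.   ]]
cam pos in tool [  69.13070078    0.96542331 -142.67438179] 
cam axes in tool
 [[ 0.001 -0.961 -0.278]
 [ 1.     0.002 -0.001]
 [ 0.002 -0.278  0.961]]
ring z70 [640.32181721 177.09906305  70.        ]
fL [555.05565248 221.85676901   0.        ]
fR [587.14082959 101.13418692   0.        ]
back_L [676.92306536 243.60559721  95.        ]
back_R [701.13078404 129.13032453  95.        ]
mask block top (array([508.49933193, -37.29581603,  40.51429443]), [1.1869247418748095, 1.186924741874713])
cork top (array([ 481.96182935, -258.72441542,  212.90206728]), [0.5540322106629636, 0.5540322106628273])
blue top (array([ 598.68833965, -280.46051309,  211.46399419]), [0.38857396183465437, 0.3885739618346193])
```

Call:
jog_arm --commands '[{"dx": 0.07,"dy": -0.071,"dz": -0.009},{"dx": 0.07,"dy": -0.071,"dz": -0.009},{"dx": 0.07,"dy": -0.071,"dz": -0.009},{"dx": 0.07,"dy": -0.071,"dz": -0.009},{"dx": 0.07,"dy": -0.071,"dz": -0.009},{"dx": 0.07,"dy": -0.071,"dz": -0.009},{"dx": 0.07,"dy": -0.071,"dz": -0.009},{"dx": 0.07,"dy": -0.071,"dz": -0.009},{"dx": 0.07,"dy": -0.071,"dz": -0.009},{"dx": 0.07,"dy": -0.071,"dz": -0.009},{"dx": 0.07,"dy": -0.071,"dz": -0.009},{"dx": 0.07,"dy": -0.071,"dz": -0.009},{"dx": 0.07,"dy": -0.071,"dz": -0.009},{"dx": 0.07,"dy": -0.071,"dz": -0.009},{"wz": 0.2},{"wz": 0.2},{"dx": 0},{"dx": 0}]'

```text
$.commands[0]: bad value
```

```bash
cat > snap.py <<'E'
import sys,cv2,pickle
from plant import robot
from h import *
n,cam=sys.argv[1:3]
s=robot.snapshot(cam); pickle.dump(s,open(n+".pkl","wb")); cv2.imwrite(f"pics/{n}.png",s["image"])
st=robot.get_state(); print(st["time_s"],st["ee_pos"].round(1),R.from_quat(st["ee_rot"],scalar_first=True).as_matrix().round(4).tolist())
E
python3 snap.py wA wrist
```

```text
0.2 [ 228.7 -607.8  230.4] [[0.9359, 0.3522, -0.0007], [0.3522, -0.9359, 0.0015], [-0.0001, -0.0017, -1.0]]
```

View pics/wA.png

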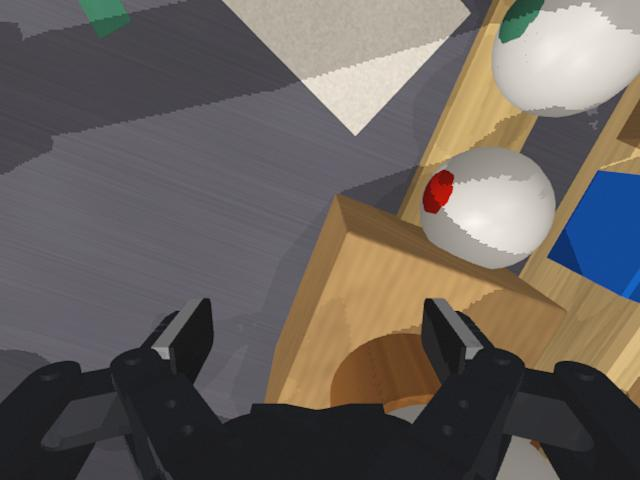

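The move was refused, so this picture still shows the start pose over the shelf. I'll send all the fields.

Call:
jog_arm --commands '[{"dx": 0.07,"dy": -0.071,"dz": -0.009,"wx": 0,"wy": 0,"wz": 0,"fingers": 1},{"dx": 0.07,"dy": -0.071,"dz": -0.009,"wx": 0,"wy": 0,"wz": 0,"fingers": 1},{"dx": 0.07,"dy": -0.071,"dz": -0.009,"wx": 0,"wy": 0,"wz": 0,"fingers": 1},{"dx": 0.07,"dy": -0.071,"dz": -0.009,"wx": 0,"wy": 0,"wz": 0,"fingers": 1}]'

```text
time_s: 0.7
ee_pos: [310.4, -424.5, 249.3]
ee_rot: [-0.0, 0.984, 0.179, 0.0]
force: [1.1, -0.6, 0.0]
opening: 1.002
grasp_force: 0.0
```

Call:
jog_arm --commands '[{"dx": 0.07,"dy": -0.071,"dz": -0.009,"wx": 0,"wy": 0,"wz": 0,"fingers": 1},{"dx": 0.07,"dy": -0.071,"dz": -0.009,"wx": 0,"wy": 0,"wz": 0,"fingers": 1},{"dx": 0.07,"dy": -0.071,"dz": -0.009,"wx": 0,"wy": 0,"wz": 0,"fingers": 1},{"dx": 0.07,"dy": -0.071,"dz": -0.009,"wx": 0,"wy": 0,"wz": 0,"fingers": 1},{"dx": 0.07,"dy": -0.071,"dz": -0.009,"wx": 0,"wy": 0,"wz": 0,"fingers": 1},{"dx": 0.07,"dy": -0.071,"dz": -0.009,"wx": 0,"wy": 0,"wz": 0,"fingers": 1},{"dx": 0.07,"dy": -0.071,"dz": -0.009,"wx": 0,"wy": 0,"wz": 0,"fingers": 1},{"dx": 0.07,"dy": -0.071,"dz": -0.009,"wx": 0,"wy": 0,"wz": 0,"fingers": 1},{"dx": 0.07,"dy": -0.071,"dz": -0.009,"wx": 0,"wy": 0,"wz": 0,"fingers": 1},{"dx": 0.07,"dy": -0.071,"dz": -0.009,"wx": 0,"wy": 0,"wz": 0,"fingers": 1},{"dx": 0,"dy": 0,"dz": 0,"wx": 0,"wy": 0,"wz": 0.2,"fingers": 1},{"dx": 0,"dy": 0,"dz": 0,"wx": 0,"wy": 0,"wz": 0.2,"fingers": 1},{"dx": 0,"dy": 0,"dz": 0,"wx": 0,"wy": 0,"wz": 0,"fingers": 1},{"dx": 0,"dy": 0,"dz": 0,"wx": 0,"wy": 0,"wz": 0,"fingers": 1}]'

```text
time_s: 2.45
ee_pos: [512.3, 29.1, 294.2]
ee_rot: [0.0, 1.0, 0.024, -0.0]
force: [-0.4, 0.3, -0.5]
opening: 1.0
grasp_force: 0.0
```

```bash
python3 snap.py wA wrist
```

```text
2.5 [512.4  29.1 294.2] [[0.9989, 0.047, -0.0001], [0.047, -0.9989, -0.0001], [-0.0001, 0.0001, -1.0]]
```

View pics/wA.png

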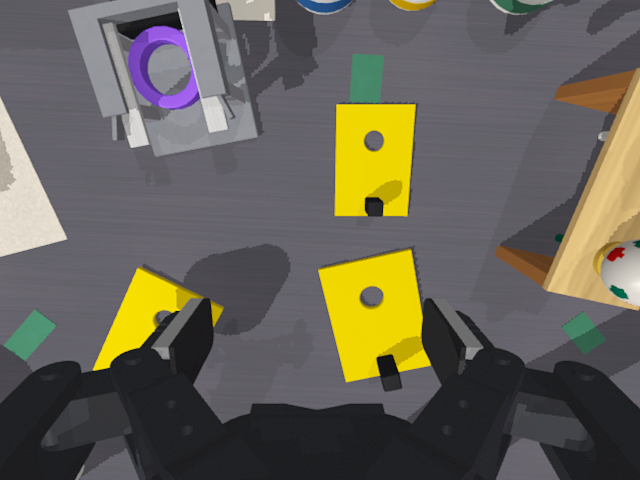

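The view shows the mask (hole at (374,141), block at (374,206)), the stand ring at (168,67), and the stand's foot corners at (157,157) and (257,137).

```bash
python3 - <<'E'
import pickle
from h import *
d=pickle.load(open("s0.pkl","rb"));t=d["top"]; sd=d["side"]; a=pickle.load(open("wA.pkl","rb"))
f=lambda x,y:(250+x*280/798,140+y*165/470)
def seg(s,lo,hi,box):
    m=cv2.inRange(cv2.cvtColor(s["image"],cv2.COLOR_BGR2HSV),lo,hi); k=np.zeros_like(m); x0,y0,x1,y1=box;k[y0:y1,x0:x1]=m[y0:y1,x0:x1]; return max(cv2.findContours(k,cv2.RETR_EXTERNAL,cv2.CHAIN_APPROX_NONE)[0],key=cv2.contourArea)
c=seg(a,(22,150,60),(35,255,255),(325,90,425,230))
q=np.array([onz(a,p,5)[:2] for p in c[:,0]],np.float32); print("mask rect",cv2.minAreaRect(q))
print("hole",onz(a,(374,141),5),"blockbase ~",onz(a,(374,215),5))
V=((120,100,80),(145,255,255))
for s,b in((a,(100,0,240,130)),(t,(265,185,310,230))):
    c=seg(s,*V,b)
    for z in(70,):
        q=np.array([onz(s,p,z)[:2] for p in c[:,0]],np.float32); print("ring",cv2.minEnclosingCircle(q),cv2.fitEllipse(q))
print("footL",onz(a,(157,157),0),"footR",onz(a,(257,137),0))
for z in(93,99): print("roof TL",z,onz(a,(69,10),z),"frontL",onz(a,(98,117),z),"lipR front",onz(a,(230,93),z),onz(a,(207,101),z))
cv2.imwrite("pics/c3.png",cv2.resize(a["image"][0:165,60:275],(782,600),interpolation=cv2.INTER_CUBIC))
E
```

```text
mask rect ((557.2674560546875, -36.60068130493164), (129.7592315673828, 91.21835327148438), 2.7129099369049072)
hole [581.28665077 -35.63049437   5.        ] blockbase ~ [492.7507878  -43.95848902   5.        ]
ring ((637.1570434570312, 176.42495727539062), 37.68087387084961) ((637.11083984375, 180.45420837402344), (62.070472717285156, 75.6530532836914), 109.21841430664062)
ring ((640.0930786132812, 179.4209747314453), 37.7691650390625) ((639.993408203125, 179.4872283935547), (61.64473342895508, 76.73194885253906), 102.05194854736328)
footL [549.98393111 223.18541039   0.        ] footR [579.05379662 102.74305836   0.        ]
roof TL 93 [675.95656652 247.89657084  93.        ] frontL [590.20881114 233.84160126  93.        ] lipR front [616.71414097 111.9459104   93.        ] [608.91716134 132.99001813  93.        ]
roof TL 99 [674.31579176 244.11428829  99.        ] frontL [590.06359747 230.3044571   99.        ] lipR front [616.10663718 110.53479802  99.        ] [608.44564781 131.21186699  99.        ]
```

View pics/c3.png

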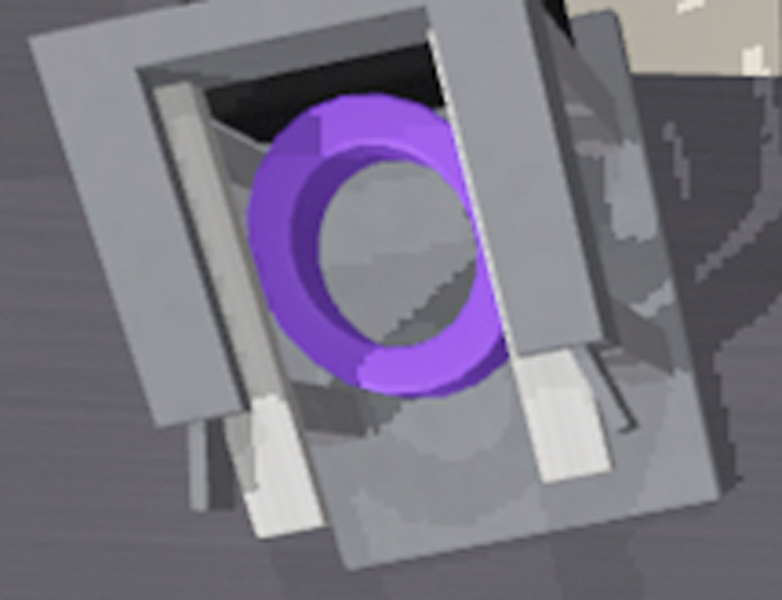

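```bash
python3 - <<'E'
import pickle
from h import *
from scipy.optimize import least_squares
d=pickle.load(open("s0.pkl","rb"));t=d["top"]; a=pickle.load(open("wA.pkl","rb"))
k=215/782;g=lambda x,y:(60+x*k,y*k)
o=lambda p,z:onz(a,g(*p),z)[:2]
L={"lipLo":o((158,426),99),"lipLi":o((245,408),99),"lipRi":o((522,358),99),"lipRo":o((603,340),99),"ledLo":o((262,538),85),"ledLi":o((325,523),85),"ledRi":o((547,482),85),"ledRo":o((611,467),85),"ftL":o((348,570),0),"ftR":o((720,497),0),"backL":o((30,38),99)}
for n,v in L.items(): print(n,v.round(1))
yaw=lambda p,q:np.degrees(np.arctan2(-(q-p)[0],(q-p)[1]))
for p,q in(("lipRo","lipLo"),("ledRo","ledLo"),("ftR","ftL"),("lipRi","lipLi")): print(p,yaw(L[p],L[q]),np.linalg.norm(L[p]-L[q]))
for th in (13.5,14,):
    r=np.radians(th);e=np.array([np.cos(r),np.sin(r)]);n=np.array([-e[1],e[0]])
    for p,q,x in(("lipRo","lipLo",-11),("lipRi","lipLi",-11),("ledRo","ledLo",-40),("ledRi","ledLi",-40),("ftR","ftL",-70)):
        m=(L[p]+L[q])/2-x*e; print(th,p,"origin est",m, "long/lat",m@e,m@n)
    m=np.array([638.5,177])-25*e;print("ring top-only est",m,m@e,m@n)
    print("backL x",L["backL"]@e)
E
```

```text
lipLo [590.2 225.4]
lipLi [595.5 203.3]
lipRi [610.4 134.2]
lipRo [615.5 114.3]
ledLo [563.6 209.2]
ledLi [568.3 192.2]
ledRi [581.5 133.2]
ledRo [586.1 116.4]
ftL [550.2 224.8]
ftR [579.5 101.6]
backL [674.  244.8]
lipRo 12.842550367730821 113.96033679895727
ledRo 13.630634003408293 95.56374123665951
ftR 13.371684369215908 126.5715354538809
lipRi 12.205594941782552 70.6908102907894
13.5 lipRo origin est [613.5592413  172.40832872] long/lat 636.8544756482729 24.412112546297863
13.5 lipRi origin est [613.66979659 171.35137154] long/lat 636.7152345404565 23.35855055137867
13.5 ledRo origin est [613.75034164 172.12725996] long/lat 636.9746816788432 24.094198243605092
13.5 ledRi origin est [613.80009834 172.03650135] long/lat 637.0018764178735 23.994331836082722
13.5 ftR origin est [632.94605709 179.52379677] long/lat 657.3667052025173 26.805217373098174
ring top-only est [614.19075199 171.1638659 ] 637.1780235764116 23.05461108839316
backL x 712.4781470193382
14 lipRo origin est [613.53642516 172.50157057] long/lat 637.0436781942913 18.949641709294127
14 lipRi origin est [613.64698046 171.44461339] long/lat 636.8952484422013 17.897334923257603
14 ledRo origin est [613.66737388 172.46632123] long/lat 637.1622095884752 18.883760059063803
14 ledRi origin est [613.71713057 172.37556262] long/lat 637.1885318042629 18.78366013829273
14 ftR origin est [632.8008635  180.11715399] long/lat 657.5782567591234 21.678520309043705
ring top-only est [614.24260684 170.95195261] 637.353996748365 17.275213210463534
backL x 713.1552297403066
```

Call:
jog_arm --commands '[{"dx": -0.007,"dy": 0.067,"dz": 0.04,"wx": 0,"wy": 0,"wz": 0,"fingers": 1},{"dx": -0.007,"dy": 0.067,"dz": 0.04,"wx": 0,"wy": 0,"wz": 0,"fingers": 1},{"dx": 0,"dy": 0,"dz": 0.08,"wx": 0,"wy": 0,"wz": 0,"fingers": 0.7},{"dx": 0,"dy": 0,"dz": 0.08,"wx": 0,"wy": 0,"wz": 0,"fingers": 0.7},{"dx": 0,"dy": 0,"dz": 0.08,"wx": 0,"wy": 0,"wz": 0,"fingers": 0.7},{"dx": 0,"dy": 0,"dz": 0.08,"wx": 0,"wy": 0,"wz": 0,"fingers": 0.7},{"dx": 0,"dy": 0,"dz": 0.08,"wx": 0,"wy": 0,"wz": 0,"fingers": 0.7},{"dx": 0,"dy": 0,"dz": 0.05,"wx": 0,"wy": 0,"wz": 0,"fingers": 0.7},{"dx": 0,"dy": 0,"dz": 0.03,"wx": 0,"wy": 0,"wz": 0,"fingers": 0.7},{"dx": 0,"dy": 0,"dz": 0,"wx": 0,"wy": 0,"wz": 0,"fingers": 0.7},{"dx": 0,"dy": 0,"dz": 0,"wx": 0,"wy": 0,"wz": 0,"fingers": 0.7}]'

```text
time_s: 3.88
ee_pos: [509.8, -38.0, 15.4]
ee_rot: [0.0, 1.0, 0.023, 0.001]
force: [-0.9, -0.6, -0.7]
opening: 0.701
grasp_force: 0.0
```

```bash
python3 snap.py wB wrist; python3 - <<'E'
import pickle
from h import *
s=pickle.load(open("wB.pkl","rb"));m=cv2.inRange(cv2.cvtColor(s["image"],cv2.COLOR_BGR2HSV),(22,150,60),(35,255,255));
for c in cv2.findContours(m,0,2)[0]:
    if cv2.contourArea(c)>500: print(cv2.contourArea(c),cv2.boundingRect(c)); q=np.array([onz(s,p,5)[:2] for p in c[:,0]],np.float32); print(cv2.minAreaRect(q))
E
```

```text
3.925 [509.9 -38.   15.6] [[0.999, 0.0457, 0.0027], [0.0457, -0.999, -0.0002], [0.0027, 0.0003, -1.0]]
60302.0 (200, 21, 235, 305)
((557.158935546875, -37.03114700317383), (130.23870849609375, 90.52259826660156), 2.6821889877319336)
```

Call:
jog_arm --commands '[{"dx": -0.005,"dy": 0.002,"dz": 0.011,"wx": 0,"wy": 0,"wz": 0,"fingers": 0.7},{"dx": 0,"dy": 0,"dz": 0,"wx": 0,"wy": 0,"wz": 0,"fingers": 0},{"dx": 0,"dy": 0,"dz": 0,"wx": 0,"wy": 0,"wz": 0,"fingers": 0},{"dx": 0,"dy": 0,"dz": 0,"wx": 0,"wy": 0,"wz": 0,"fingers": 0},{"dx": 0,"dy": 0,"dz": 0,"wx": 0,"wy": 0,"wz": 0,"fingers": 0},{"dx": 0,"dy": 0,"dz": 0,"wx": 0,"wy": 0,"wz": 0,"fingers": 0},{"dx": 0,"dy": 0,"dz": 0,"wx": 0,"wy": 0,"wz": 0,"fingers": 0},{"dx": 0,"dy": 0,"dz": 0,"wx": 0,"wy": 0,"wz": 0,"fingers": 0}]' --force 80

```text
time_s: 4.92
ee_pos: [506.5, -39.0, 9.1]
ee_rot: [0.0, 1.0, 0.023, 0.0]
force: [-1.1, -0.2, 5.1]
opening: 0.195
grasp_force: 78.8
```

Call:
jog_arm --commands '[{"dx": 0,"dy": 0,"dz": -0.02,"wx": 0,"wy": 0,"wz": 0,"fingers": 0},{"dx": 0,"dy": 0,"dz": -0.05,"wx": 0,"wy": 0,"wz": 0,"fingers": 0},{"dx": 0,"dy": 0,"dz": -0.06,"wx": 0,"wy": 0,"wz": 0,"fingers": 0},{"dx": 0,"dy": 0,"dz": -0.06,"wx": 0,"wy": 0,"wz": 0,"fingers": 0},{"dx": -0.015,"dy": -0.06,"dz": 0,"wx": 0,"wy": 0,"wz": 0,"fingers": 0},{"dx": -0.015,"dy": -0.06,"dz": 0,"wx": 0,"wy": 0,"wz": 0,"fingers": 0},{"dx": -0.015,"dy": -0.06,"dz": 0,"wx": 0,"wy": 0,"wz": 0,"fingers": 0},{"dx": -0.015,"dy": -0.06,"dz": 0,"wx": 0,"wy": 0,"wz": 0,"fingers": 0},{"dx": -0.015,"dy": -0.06,"dz": 0,"wx": 0,"wy": 0,"wz": 0,"fingers": 0},{"dx": -0.015,"dy": -0.05,"dz": 0,"wx": 0,"wy": 0,"wz": 0,"fingers": 0},{"dx": 0,"dy": 0,"dz": 0,"wx": 0,"wy": 0,"wz": -0.117,"fingers": 0},{"dx": 0,"dy": 0,"dz": 0,"wx": 0,"wy": 0,"wz": -0.117,"fingers": 0},{"dx": 0,"dy": 0,"dz": 0,"wx": 0,"wy": 0,"wz": 0,"fingers": 0},{"dx": 0,"dy": 0,"dz": 0,"wx": 0,"wy": 0,"wz": 0,"fingers": 0}]'

```text
time_s: 6.68
ee_pos: [452.8, 133.4, 103.6]
ee_rot: [0.0, 0.994, 0.114, -0.0]
force: [0.1, 0.2, -1.1]
opening: 0.194
grasp_force: 78.2
```

```bash
python3 snap.py wC wrist; python3 - <<'E'
import pickle
from h import *
s=pickle.load(open("wC.pkl","rb"));m=cv2.inRange(cv2.cvtColor(s["image"],cv2.COLOR_BGR2HSV),(22,150,60),(35,255,255));
from plant import robot
st=robot.get_state(); z=st["ee_pos"][2]-9.1+5
for c in cv2.findContours(m,0,2)[0]:
    if cv2.contourArea(c)>5000:
        q=np.array([onz(s,p,z)[:2] for p in c[:,0]],np.float32); r=cv2.minAreaRect(q); print(z,r); 
        print("edge width far/near check", [ [onz(s,p,z)[:2].round(1).tolist() for p in cv2.approxPolyDP(c,4,True)[:,0]]])
cv2.imwrite("pics/c4.png",s["image"])
E
```

```text
6.725 [452.9 133.4 103.7] [[0.9741, 0.2261, -0.0004], [0.2261, -0.9741, -0.0002], [-0.0005, 0.0001, -1.0]]
99.56228140729812 ((438.3598327636719, 27.3629150390625), (65.07099151611328, 76.23475646972656), 15.978646278381348)
edge width far/near check [[[477.4, -0.9], [478.7, 4.7], [459.3, 71.9], [446.6, 69.1], [435.6, 36.8], [443.9, 33.4], [446.1, 24.1], [439.7, 19.4], [430.8, 22.4], [417.4, -17.8]]]
99.56228140729812 ((473.6414794921875, 193.43675231933594), (150.3417510986328, 237.88323974609375), 30.35392189025879)
edge width far/near check [[[576.2, 115.7], [555.3, 202.7], [435.8, 174.5], [453.2, 211.4], [452.0, 214.3], [355.0, 261.8], [352.0, 252.8], [403.2, 202.5], [410.6, 204.1], [415.4, 200.4], [415.0, 190.0], [423.8, 176.0], [419.0, 170.5], [423.3, 161.7], [427.9, 160.6], [430.2, 164.7], [432.5, 157.1], [445.4, 155.8], [450.0, 149.3], [455.6, 149.0], [457.0, 142.9], [460.4, 140.9], [463.1, 119.0], [457.9, 115.3], [456.6, 107.9], [445.7, 101.0], [449.9, 85.3]]]
```

View pics/c4.png

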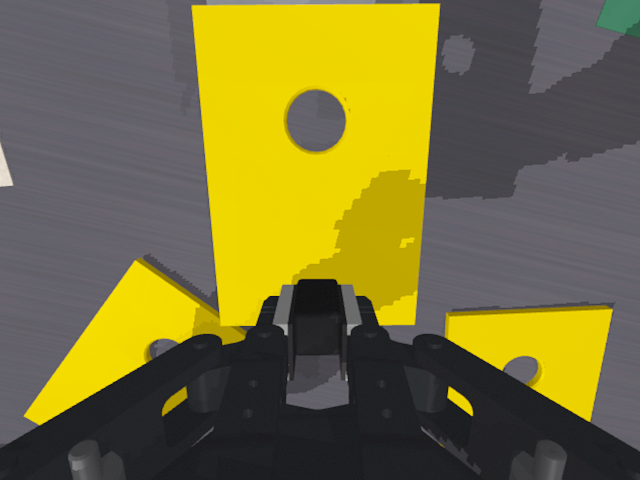

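Mask is held level, nose corners at (192,5) and (440,3). Next I lower it 8 mm, correct 1.6 mm sideways, and insert.

Call:
jog_arm --commands '[{"dx": 0,"dy": -0.003,"dz": 0.008,"wx": 0,"wy": 0,"wz": 0,"fingers": 0},{"dx": 0,"dy": 0,"dz": 0.007,"wx": 0,"wy": 0,"wz": 0,"fingers": 0},{"dx": 0.02,"dy": 0,"dz": 0,"wx": 0,"wy": 0,"wz": 0,"fingers": 0},{"dx": 0.02,"dy": 0,"dz": 0,"wx": 0,"wy": 0,"wz": 0,"fingers": 0},{"dx": 0.02,"dy": 0,"dz": 0,"wx": 0,"wy": 0,"wz": 0,"fingers": 0},{"dx": 0.02,"dy": 0,"dz": 0,"wx": 0,"wy": 0,"wz": 0,"fingers": 0},{"dx": 0.02,"dy": 0,"dz": 0,"wx": 0,"wy": 0,"wz": 0,"fingers": 0},{"dx": 0,"dy": 0,"dz": 0,"wx": 0,"wy": 0,"wz": 0,"fingers": 0}]'

```text
time_s: 7.72
ee_pos: [502.6, 146.9, 96.4]
ee_rot: [-0.0, 0.993, 0.114, 0.0]
force: [-0.4, 0.2, -0.7]
opening: 0.196
grasp_force: 78.2
```

Call:
jog_arm --commands '[{"dx": 0.02,"dy": 0,"dz": 0.001,"wx": 0,"wy": 0,"wz": 0,"fingers": 0},{"dx": 0.02,"dy": 0,"dz": 0,"wx": 0,"wy": 0,"wz": 0,"fingers": 0},{"dx": 0.02,"dy": 0,"dz": 0,"wx": 0,"wy": 0,"wz": 0,"fingers": 0},{"dx": 0.02,"dy": 0,"dz": 0,"wx": 0,"wy": 0,"wz": 0,"fingers": 0},{"dx": 0.02,"dy": 0,"dz": 0,"wx": 0,"wy": 0,"wz": 0,"fingers": 0},{"dx": 0.01,"dy": 0,"dz": 0,"wx": 0,"wy": 0,"wz": 0,"fingers": 0},{"dx": 0,"dy": 0,"dz": 0,"wx": 0,"wy": 0,"wz": 0,"fingers": 0}]'

```text
time_s: 8.6
ee_pos: [555.3, 159.2, 95.7]
ee_rot: [-0.0, 0.993, 0.114, -0.0]
force: [0.2, 0.3, -1.7]
opening: 0.193
grasp_force: 78.2
```

Call:
jog_arm --commands '[{"dx": 0.006,"dy": 0,"dz": 0,"wx": 0,"wy": 0,"wz": 0,"fingers": 0},{"dx": 0.006,"dy": 0,"dz": 0,"wx": 0,"wy": 0,"wz": 0,"fingers": 0},{"dx": 0.004,"dy": 0,"dz": 0,"wx": 0,"wy": 0,"wz": 0,"fingers": 0},{"dx": 0,"dy": 0,"dz": 0,"wx": 0,"wy": 0,"wz": 0,"fingers": 0}]'

```text
time_s: 9.1
ee_pos: [563.0, 161.0, 95.9]
ee_rot: [-0.0, 0.993, 0.114, 0.0]
force: [0.3, 0.1, -1.3]
opening: 0.19
grasp_force: 78.2
```

Call:
jog_arm --commands '[{"dx": 0.003,"dy": 0,"dz": 0,"wx": 0,"wy": 0,"wz": 0,"fingers": 0},{"dx": 0.003,"dy": 0,"dz": 0,"wx": 0,"wy": 0,"wz": 0,"fingers": 0},{"dx": 0.002,"dy": 0,"dz": 0,"wx": 0,"wy": 0,"wz": 0,"fingers": 0},{"dx": 0,"dy": 0,"dz": 0,"wx": 0,"wy": 0,"wz": 0,"fingers": 0}]'

```text
time_s: 9.6
ee_pos: [564.6, 161.5, 95.1]
ee_rot: [0.0, 0.993, 0.114, -0.002]
force: [-5.5, -0.8, 1.9]
opening: 0.195
grasp_force: 78.6
```

Call:
jog_arm --commands '[{"dx": 0.004,"dy": 0,"dz": 0,"wx": 0,"wy": 0,"wz": 0,"fingers": 0},{"dx": 0,"dy": 0,"dz": 0,"wx": 0,"wy": 0,"wz": 0,"fingers": 0},{"dx": 0,"dy": 0,"dz": 0,"wx": 0,"wy": 0,"wz": 0,"fingers": 0}]'

```text
time_s: 9.98
ee_pos: [564.6, 161.7, 94.8]
ee_rot: [0.001, 0.993, 0.114, -0.004]
force: [-8.8, -2.0, 4.0]
opening: 0.192
grasp_force: 79.1
```

```bash
python3 snap.py wD wrist; python3 - <<'E'
import pickle
from h import *
s=pickle.load(open("wD.pkl","rb"));cv2.imwrite("pics/c5.png",s["image"])
E
```

```text
10.025 [564.6 161.7  94.8] [[0.9738, 0.2271, -0.0084], [0.2271, -0.9739, -0.0026], [-0.0087, 0.0007, -1.0]]
```

View pics/c5.png

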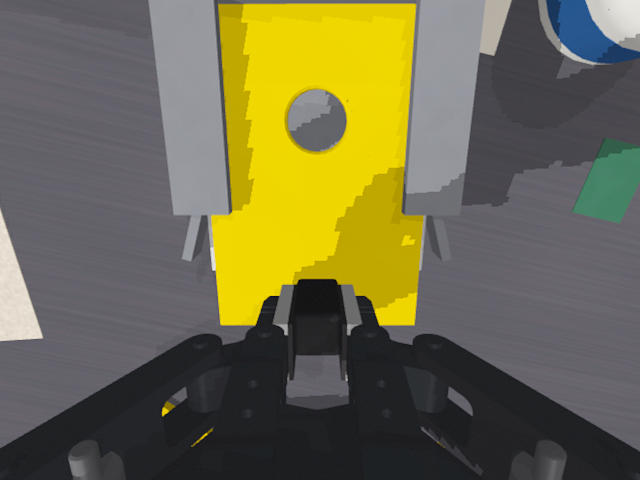

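Mask is home: its near edge is square, the hole is at about (316,121), and the block's clearance to the lips matches. Release and lift.

Call:
jog_arm --commands '[{"dx": -0.003,"dy": 0,"dz": 0.0,"wx": 0,"wy": 0,"wz": 0,"fingers": 0},{"dx": 0,"dy": 0,"dz": 0,"wx": 0,"wy": 0,"wz": 0,"fingers": 0.6},{"dx": 0,"dy": 0,"dz": 0,"wx": 0,"wy": 0,"wz": 0,"fingers": 0.6},{"dx": 0,"dy": 0,"dz": 0,"wx": 0,"wy": 0,"wz": 0,"fingers": 0.6},{"dx": 0,"dy": 0,"dz": -0.03,"wx": 0,"wy": 0,"wz": 0,"fingers": 0.6},{"dx": 0,"dy": 0,"dz": -0.06,"wx": 0,"wy": 0,"wz": 0,"fingers": 0.6},{"dx": 0,"dy": 0,"dz": -0.09,"wx": 0,"wy": 0,"wz": 0,"fingers": 0.6},{"dx": 0,"dy": 0,"dz": -0.09,"wx": 0,"wy": 0,"wz": 0,"fingers": 0.6},{"dx": 0,"dy": 0,"dz": -0.09,"wx": 0,"wy": 0,"wz": 0,"fingers": 0.6},{"dx": 0,"dy": 0,"dz": -0.03,"wx": 0,"wy": 0,"wz": 0,"fingers": 0.6},{"dx": 0,"dy": 0,"dz": 0,"wx": 0,"wy": 0,"wz": 0,"fingers": 1},{"dx": 0,"dy": 0,"dz": 0,"wx": 0,"wy": 0,"wz": 0,"fingers": 1}]'

```text
time_s: 11.52
ee_pos: [566.1, 161.3, 288.8]
ee_rot: [0.0, 0.993, 0.114, -0.002]
force: [-0.4, -0.3, -0.8]
opening: 0.99
grasp_force: 0.0
```

```bash
python3 snap.py wE wrist; cat > hole.py <<'E'
import pickle,sys
from h import *
def hole(n,z=90):
    s=pickle.load(open(n+".pkl","rb"));m=cv2.inRange(cv2.cvtColor(s["image"],cv2.COLOR_BGR2HSV),(22,120,60),(35,255,255))
    cs,h=cv2.findContours(m,cv2.RETR_CCOMP,cv2.CHAIN_APPROX_NONE); out=[]
    for c,k in zip(cs,h[0]):
        if k[3]>=0 and cv2.contourArea(c)>80:
            q=np.array([onz(s,p,z)[:2] for p in c[:,0]],np.float32); (cc,ax,_)=cv2.fitEllipse(q); out.append((np.round(c[:,0].mean(0)),np.round(cc,1),np.round(ax,1)))
    return out
if __name__=="__main__":
    for n in sys.argv[1:]: print(n,*hole(n),sep="\n ")
E
python3 hole.py wD wE; python3 - <<'E'
import numpy as np
print("kin hole",np.array([564.6,161.7])+75*np.array([np.cos(np.radians(13.3)),np.sin(np.radians(13.3))]))
E
```

```text
11.575 [566.  161.3 288.4] [[0.9738, 0.2275, -0.004], [0.2275, -0.9738, -0.0011], [-0.0041, 0.0001, -1.0]]
wD
 (array([316., 120.]), array([638.5, 178.1]), array([23.4, 23.7]))
wE
 (array([233., 348.]), array([394.3, 215.7]), array([22.8, 25.4]))
 (array([316., 131.]), array([638.2, 178.3]), array([24.1, 24.3]))
kin hole [637.58841546 178.95373029]
```

Call:
jog_arm --commands '[{"dx": -0.044,"dy": 0.0975,"dz": 0,"wx": 0,"wy": 0,"wz": 0,"fingers": 1},{"dx": -0.044,"dy": 0.0975,"dz": 0,"wx": 0,"wy": 0,"wz": 0,"fingers": 1},{"dx": -0.044,"dy": 0.0975,"dz": 0,"wx": 0,"wy": 0,"wz": 0,"fingers": 1},{"dx": -0.044,"dy": 0.0975,"dz": 0,"wx": 0,"wy": 0,"wz": 0,"fingers": 1},{"dx": -0.044,"dy": 0.0975,"dz": 0,"wx": 0,"wy": 0,"wz": 0,"fingers": 1},{"dx": -0.044,"dy": 0.0975,"dz": 0,"wx": 0,"wy": 0,"wz": 0,"fingers": 1},{"dx": -0.044,"dy": 0.0975,"dz": 0,"wx": 0,"wy": 0,"wz": 0,"fingers": 1},{"dx": -0.044,"dy": 0.0975,"dz": 0,"wx": 0,"wy": 0,"wz": 0,"fingers": 1},{"dx": 0,"dy": 0,"dz": 0,"wx": 0,"wy": 0,"wz": 0,"fingers": 1},{"dx": 0,"dy": 0,"dz": 0,"wx": 0,"wy": 0,"wz": 0,"fingers": 1}]'

```text
time_s: 12.82
ee_pos: [483.9, -257.1, 289.1]
ee_rot: [-0.001, 0.993, 0.114, -0.001]
force: [0.3, 0.2, -0.3]
opening: 1.002
grasp_force: 0.0
```

```bash
python3 snap.py wF wrist
```

```text
12.875 [ 484.5 -256.1  289.5] [[0.9733, 0.2294, -0.0018], [0.2294, -0.9733, 0.0022], [-0.0013, -0.0026, -1.0]]
```

Call:
jog_arm --commands '[{"dx": -0.06,"dy": -0.04,"dz": 0,"wx": 0,"wy": 0,"wz": 0,"fingers": 1},{"dx": -0.06,"dy": -0.04,"dz": 0,"wx": 0,"wy": 0,"wz": 0,"fingers": 1},{"dx": 0,"dy": 0,"dz": 0,"wx": 0,"wy": 0,"wz": 0,"fingers": 1},{"dx": 0,"dy": 0,"dz": 0,"wx": 0,"wy": 0,"wz": 0,"fingers": 1}]'

```text
time_s: 13.38
ee_pos: [418.1, -231.4, 290.9]
ee_rot: [0.0, 0.993, 0.116, 0.0]
force: [-0.2, 0.9, 0.5]
opening: 1.002
grasp_force: 0.0
```

```bash
python3 snap.py wG wrist; python3 - <<'E'
import pickle
from h import *
o=[]
for n in("wF","wG"):
    s=pickle.load(open(n+".pkl","rb")); u,v=proj(s,(482,-258,200)).round().astype(int); x,y=u-50,v-60; print(n,x,y)
    o.append(cv2.resize(s["image"][y:y+120,x:x+100],(400,480),interpolation=cv2.INTER_CUBIC))
cv2.imwrite("pics/c6.png",np.hstack(o))
E
```

```text
13.425 [ 418.3 -231.8  291. ] [[0.9732, 0.2298, 0.0011], [0.2298, -0.9732, -0.0002], [0.001, 0.0005, -1.0]]
wF 267 186
wG 328 99
```

View pics/c6.png

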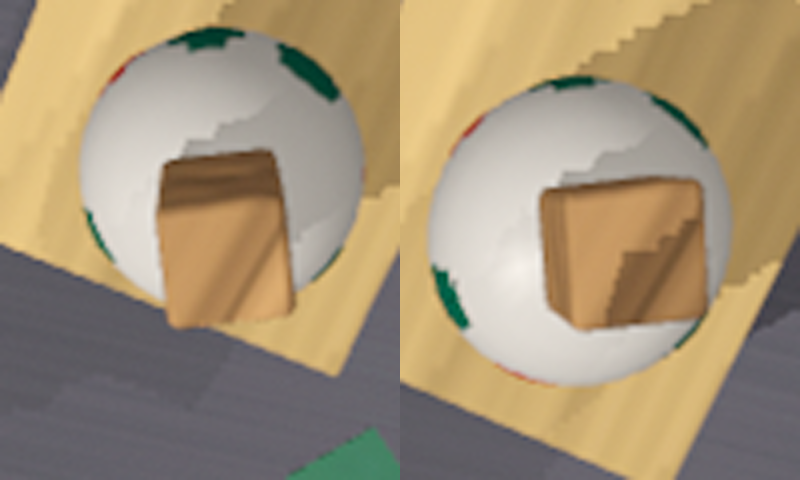

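Both views show the cork's top face. In wF the corners are (157,212), (283,194), (294,308), (172,327); in wG they are (168,188), (298,180), (306,316), (182,328), in crop pixels at 4x. I'll triangulate them.

```bash
python3 - <<'E'
import pickle
from h import *
F=pickle.load(open("wF.pkl","rb"));G=pickle.load(open("wG.pkl","rb"))
a=np.array([(157,212),(283,194),(294,308),(172,327)])/4+(267,186)
b=np.array([(168,188),(298,180),(306,316),(182,328)])/4+(328,99)
P=[]
for p,q in zip(a,b):
    x,e=tri((F,p),(G,q));P.append(x);print(x.round(1),np.round(e[0],2))
P=np.array(P);print("centre",P.mean(0))
for nm,s,c in(("F",F,a),("G",G,b)):
    Q=np.array([onz(s,p,208)[:2] for p in c]);print(nm,Q.mean(0),cv2.minAreaRect(Q.astype(np.float32)))
    print([np.degrees(np.arctan2(*(Q[i]-Q[j])[::-1])).round(1) for i,j in((0,3),(1,2))],[np.degrees(np.arctan2((Q[i]-Q[j])[0],-(Q[i]-Q[j])[1])).round(1) for i,j in((1,0),(2,3))])
# ball outline circles
for nm,s,(cx,cy,r),(ox,oy) in(("F",F,(222,170,142),(267,186)),("G",G,(180,230,152),(328,99))):
    print(nm,"ball dir @144",onz(s,(ox+cx/4,oy+cy/4),144))
E
```

```text
[ 488.5 -249.3  211.1] 0.43
[ 494.5 -269.4  205. ] 0.21
[ 474.7 -276.8  203.7] 0.27
[ 468.7 -256.8  209.4] 0.25
centre [ 481.59994393 -263.07930083  207.29978501]
F [ 481.79473212 -262.90642257] ((481.7233581542969, -262.970947265625), (20.320823669433594, 21.591819763183594), 21.723770141601562)
[np.float64(19.9), np.float64(19.5)] [np.float64(21.7), np.float64(22.7)]
G [ 481.61344089 -262.77309165] ((481.75616455078125, -262.62237548828125), (22.295183181762695, 19.98015594482422), 20.682201385498047)
[np.float64(21.6), np.float64(20.7)] [np.float64(16.8), np.float64(18.9)]
F ball dir @144 [ 481.02167534 -263.03009007  144.        ]
G ball dir @144 [ 482.25264399 -263.16212009  144.        ]
```

Call:
jog_arm --commands '[{"dx": 0.0545,"dy": 0.045,"dz": 0,"wx": 0,"wy": 0,"wz": 0,"fingers": 0.7},{"dx": 0.0545,"dy": 0.045,"dz": 0,"wx": 0,"wy": 0,"wz": 0,"fingers": 0.7},{"dx": 0,"dy": 0,"dz": 0.04,"wx": 0,"wy": 0,"wz": -0.153,"fingers": 0.7},{"dx": 0,"dy": 0,"dz": 0.05,"wx": 0,"wy": 0,"wz": 0,"fingers": 0.7},{"dx": 0,"dy": 0,"dz": 0.04,"wx": 0,"wy": 0,"wz": 0,"fingers": 0.7},{"dx": 0,"dy": 0,"dz": 0,"wx": 0,"wy": 0,"wz": 0,"fingers": 0.7},{"dx": 0,"dy": 0,"dz": 0,"wx": 0,"wy": 0,"wz": 0,"fingers": 0.7},{"dx": 0,"dy": 0,"dz": 0,"wx": 0,"wy": 0,"wz": 0,"fingers": 0.7}]'

```text
time_s: 14.42
ee_pos: [481.5, -264.3, 227.1]
ee_rot: [0.001, 0.985, 0.174, 0.001]
force: [0.0, -0.1, -0.2]
opening: 0.7
grasp_force: 0.0
```

```bash
cat > st.py <<'E'
from plant import robot
from h import *
s=robot.get_state(); T=rot(s["ee_rot"]); print(s["time_s"],s["ee_pos"].round(2),"yaw",np.degrees(np.arctan2(T[1,0],T[0,0])).round(2),"zaxis",T[:,2].round(4),"F",s["force"].round(1),s["opening"],s["grasp_force"])
import sys
if len(sys.argv)>1:
    g=np.array(list(map(float,sys.argv[1:4]))); print("to go, fraction of 0.5 m:",(T.T@(g-s["ee_pos"])/500).round(4))
E
python3 st.py 481.7 -262.9 180
```

```text
14.425 [ 481.47 -264.34  227.1 ] yaw 20.04 zaxis [ 0.0023 -0.0011 -1.    ] F [ 0.  -0.1 -0.2] 0.6999381380999844 0.0
to go, fraction of 0.5 m: [ 0.0012 -0.0027  0.0942]
```

Call:
jog_arm --commands '[{"dx": 0.001,"dy": -0.003,"dz": 0.03,"wx": 0,"wy": 0,"wz": 0,"fingers": 0.7},{"dx": 0,"dy": 0,"dz": 0.03,"wx": 0,"wy": 0,"wz": 0,"fingers": 0.7},{"dx": 0,"dy": 0,"dz": 0.02,"wx": 0,"wy": 0,"wz": 0,"fingers": 0.7},{"dx": 0,"dy": 0,"dz": 0.013,"wx": 0,"wy": 0,"wz": 0,"fingers": 0.7},{"dx": 0,"dy": 0,"dz": 0,"wx": 0,"wy": 0,"wz": 0,"fingers": 0.7},{"dx": 0,"dy": 0,"dz": 0,"wx": 0,"wy": 0,"wz": 0,"fingers": 0.7}]'

```text
time_s: 15.18
ee_pos: [480.7, -262.6, 179.6]
ee_rot: [0.0, 0.985, 0.174, 0.0]
force: [0.2, -0.1, -0.1]
opening: 0.7
grasp_force: 0.0
```

```bash
python3 st.py 481.7 -262.9 180
```

```text
15.175 [ 480.66 -262.6   179.64] yaw 20.03 zaxis [ 7.e-04 -4.e-04 -1.e+00] F [ 0.2 -0.1 -0.1] 0.6999252850067004 0.0
to go, fraction of 0.5 m: [ 0.0017  0.0013 -0.0007]
```

Call:
jog_arm --commands '[{"dx": 0.002,"dy": 0.001,"dz": 0,"wx": 0,"wy": 0,"wz": 0,"fingers": 0.4},{"dx": 0,"dy": 0,"dz": 0,"wx": 0,"wy": 0,"wz": 0,"fingers": 0.4},{"dx": 0,"dy": 0,"dz": 0,"wx": 0,"wy": 0,"wz": 0,"fingers": 0.3},{"dx": 0,"dy": 0,"dz": 0,"wx": 0,"wy": 0,"wz": 0,"fingers": 0.2},{"dx": 0,"dy": 0,"dz": 0,"wx": 0,"wy": 0,"wz": 0,"fingers": 0},{"dx": 0,"dy": 0,"dz": 0,"wx": 0,"wy": 0,"wz": 0,"fingers": 0},{"dx": 0,"dy": 0,"dz": 0,"wx": 0,"wy": 0,"wz": 0,"fingers": 0},{"dx": 0,"dy": 0,"dz": 0,"wx": 0,"wy": 0,"wz": 0,"fingers": 0}]' --force 60

```text
time_s: 16.18
ee_pos: [481.6, -262.4, 179.5]
ee_rot: [-0.0, 0.985, 0.174, 0.0]
force: [-0.0, 1.6, 3.0]
opening: 0.246
grasp_force: 58.9
```

```bash
python3 st.py
```

```text
16.175 [ 481.58 -262.42  179.53] yaw 20.04 zaxis [ 3.e-04  1.e-04 -1.e+00] F [-0.   1.6  3. ] 0.24607408294511637 58.90794217586517
```

Call:
jog_arm --commands '[{"dx": 0,"dy": 0,"dz": -0.01,"wx": 0,"wy": 0,"wz": 0,"fingers": 0},{"dx": 0,"dy": 0,"dz": -0.02,"wx": 0,"wy": 0,"wz": 0,"fingers": 0},{"dx": 0,"dy": 0,"dz": -0.02,"wx": 0,"wy": 0,"wz": 0,"fingers": 0},{"dx": 0,"dy": 0,"dz": -0.02,"wx": 0,"wy": 0,"wz": 0,"fingers": 0},{"dx": 0,"dy": 0,"dz": -0.02,"wx": 0,"wy": 0,"wz": 0,"fingers": 0},{"dx": 0,"dy": 0,"dz": -0.02,"wx": 0,"wy": 0,"wz": 0,"fingers": 0},{"dx": 0,"dy": 0,"dz": -0.02,"wx": 0,"wy": 0,"wz": 0,"fingers": 0},{"dx": 0,"dy": 0,"dz": -0.02,"wx": 0,"wy": 0,"wz": 0,"fingers": 0},{"dx": 0,"dy": 0,"dz": -0.03,"wx": 0,"wy": 0,"wz": 0,"fingers": 0},{"dx": 0,"dy": 0,"dz": -0.03,"wx": 0,"wy": 0,"wz": 0,"fingers": 0},{"dx": 0,"dy": 0,"dz": -0.03,"wx": 0,"wy": 0,"wz": 0,"fingers": 0},{"dx": 0,"dy": 0,"dz": -0.03,"wx": 0,"wy": 0,"wz": 0,"fingers": 0},{"dx": 0,"dy": 0,"dz": 0,"wx": 0,"wy": 0,"wz": 0,"fingers": 0},{"dx": 0,"dy": 0,"dz": 0,"wx": 0,"wy": 0,"wz": 0,"fingers": 0}]'

```text
time_s: 17.92
ee_pos: [481.1, -262.4, 313.9]
ee_rot: [-0.0, 0.985, 0.174, -0.0]
force: [0.4, 0.3, -0.5]
opening: 0.247
grasp_force: 58.7
```

```bash
python3 st.py 638.3 178.3 310; python3 snap.py sA side;python3 snap.py tA top;python3 snap.py wH wrist; python3 - <<'E'
import pickle
from h import *
for n in("sA","tA"):
    s=pickle.load(open(n+".pkl","rb"));h=cv2.cvtColor(s["image"],cv2.COLOR_BGR2HSV)
    m=cv2.inRange(h,(40,60,20),(85,255,255))
    for c in cv2.findContours(m,0,2)[0]:
        if cv2.contourArea(c)>12: print(n,cv2.contourArea(c),cv2.boundingRect(c))
    tcp=np.array([481.6,-262.4])
    for z in (310-69.5,310-69.5-35,310-69.5-80): print(n,"exp",proj(s,(*tcp,z)).round(1))
E
```

```text
17.925 [ 481.15 -262.44  313.9 ] yaw 20.03 zaxis [-7.e-04  4.e-04 -1.e+00] F [ 0.4  0.3 -0.5] 0.24730091683872588 58.6551171541214
to go, fraction of 0.5 m: [ 0.5973 -0.7205  0.0079]
17.975 [ 480.9 -262.3  313.5] [[0.9395, 0.3426, -0.0013], [0.3426, -0.9395, 0.0007], [-0.001, -0.0011, -1.0]]
18.025 [ 480.9 -262.3  313.3] [[0.9395, 0.3426, -0.0016], [0.3426, -0.9395, 0.0009], [-0.0012, -0.0014, -1.0]]
18.075 [ 480.9 -262.4  313.3] [[0.9395, 0.3426, -0.0016], [0.3426, -0.9395, 0.0009], [-0.0012, -0.0014, -1.0]]
sA 554.0 (307, 396, 21, 36)
sA 137.0 (318, 228, 21, 14)
sA 151.5 (476, 220, 25, 10)
sA 130.0 (319, 187, 29, 12)
sA 34.0 (434, 158, 5, 14)
sA 16.0 (436, 149, 4, 8)
sA 14.0 (440, 135, 5, 5)
sA 74.0 (520, 133, 11, 11)
sA exp [439.1 147.1]
sA exp [437.5 158.5]
sA exp [435.4 172.7]
tA 763.5 (84, 459, 55, 21)
tA 491.5 (171, 335, 34, 36)
tA 355.5 (496, 319, 29, 28)
tA 13.5 (494, 263, 5, 5)
tA 247.5 (362, 197, 14, 21)
tA 53.0 (413, 155, 28, 24)
tA exp [500.6 260.3]
tA exp [495.4 262.7]
tA exp [489.2 265.5]
```

Call:
jog_arm --commands '[{"dx": 0.025,"dy": -0.03,"dz": 0,"wx": 0,"wy": 0,"wz": 0,"fingers": 0},{"dx": 0.05,"dy": -0.06,"dz": 0,"wx": 0,"wy": 0,"wz": 0,"fingers": 0},{"dx": 0.05,"dy": -0.06,"dz": 0,"wx": 0,"wy": 0,"wz": 0,"fingers": 0},{"dx": 0.05,"dy": -0.06,"dz": 0,"wx": 0,"wy": 0,"wz": 0,"fingers": 0},{"dx": 0.05,"dy": -0.06,"dz": 0,"wx": 0,"wy": 0,"wz": 0,"fingers": 0},{"dx": 0.05,"dy": -0.06,"dz": 0,"wx": 0,"wy": 0,"wz": 0,"fingers": 0},{"dx": 0.05,"dy": -0.06,"dz": 0,"wx": 0,"wy": 0,"wz": 0,"fingers": 0},{"dx": 0.05,"dy": -0.06,"dz": 0,"wx": 0,"wy": 0,"wz": 0,"fingers": 0},{"dx": 0.05,"dy": -0.06,"dz": 0,"wx": 0,"wy": 0,"wz": 0,"fingers": 0},{"dx": 0.05,"dy": -0.06,"dz": 0,"wx": 0,"wy": 0,"wz": 0,"fingers": 0},{"dx": 0.05,"dy": -0.06,"dz": 0,"wx": 0,"wy": 0,"wz": 0,"fingers": 0},{"dx": 0.05,"dy": -0.06,"dz": 0,"wx": 0,"wy": 0,"wz": 0,"fingers": 0},{"dx": 0.022,"dy": -0.03,"dz": 0,"wx": 0,"wy": 0,"wz": 0,"fingers": 0},{"dx": 0,"dy": 0,"dz": 0,"wx": 0,"wy": 0,"wz": 0,"fingers": 0},{"dx": 0,"dy": 0,"dz": 0,"wx": 0,"wy": 0,"wz": 0,"fingers": 0},{"dx": 0,"dy": 0,"dz": 0,"wx": 0,"wy": 0,"wz": 0,"fingers": 0}]'

```text
time_s: 20.08
ee_pos: [638.8, 175.3, 314.4]
ee_rot: [0.001, 0.985, 0.172, -0.0]
force: [-0.0, 0.4, -1.2]
opening: 0.249
grasp_force: 58.7
```

```bash
python3 st.py 638.3 178.3 255; python3 snap.py sB side;python3 snap.py tB top;python3 snap.py wI wrist; python3 - <<'E'
import pickle
from h import *
from plant import robot
p=robot.get_state()["ee_pos"]
for n in("sB","tB","wI"):
    s=pickle.load(open(n+".pkl","rb"));h=cv2.cvtColor(s["image"],cv2.COLOR_BGR2HSV)
    m=cv2.inRange(h,(40,60,20),(85,255,255))
    for c in cv2.findContours(m,0,2)[0]:
        if cv2.contourArea(c)>12: print(n,cv2.contourArea(c),cv2.boundingRect(c))
    for z in (-69.5,-104.5,-149.5): print(n,"exp",proj(s,(*p[:2],p[2]+z)).round(1))
    print("hole",proj(s,(638.3,178.3,90)))
E
```

```text
20.075 [638.8  175.34 314.36] yaw 19.84 zaxis [ 1.0e-04 -1.6e-03 -1.0e+00] F [-0.   0.4 -1.2] 0.24857263334625573 58.66830110549927
to go, fraction of 0.5 m: [ 0.0011 -0.0061  0.1187]
20.125 [638.8 175.6 314.4] [[0.9406, 0.3396, 0.0003], [0.3396, -0.9406, -0.0012], [-0.0002, 0.0013, -1.0]]
20.175 [638.8 176.  314.5] [[0.9404, 0.3401, 0.0003], [0.3401, -0.9404, -0.0009], [-0.0, 0.0009, -1.0]]
20.225 [638.7 176.4 314.5] [[0.9402, 0.3406, 0.0002], [0.3406, -0.9402, -0.0006], [-0.0, 0.0007, -1.0]]
sB 555.0 (307, 396, 21, 36)
sB 141.0 (318, 228, 21, 14)
sB 152.5 (477, 220, 24, 10)
sB 31.0 (275, 212, 5, 14)
sB 18.5 (274, 203, 5, 7)
sB 129.0 (320, 188, 28, 11)
sB 18.0 (271, 188, 6, 6)
sB 73.0 (520, 133, 11, 11)
sB exp [276.4 198.6]
sB exp [277.1 210.6]
sB exp [278.1 225.5]
hole [279.08945989 249.43555127]
tB 766.5 (84, 459, 55, 21)
tB 488.5 (171, 335, 34, 35)
tB 356.5 (496, 319, 29, 28)
tB 227.0 (362, 197, 14, 20)
tB 54.0 (413, 155, 29, 24)
tB exp [284.2 186.8]
tB exp [285.1 191.1]
tB exp [286.1 196.4]
hole [286.96803995 204.50606306]
wI 1080.5 (56, 333, 57, 40)
wI 13.0 (261, 284, 5, 12)
wI 198.5 (345, 227, 22, 27)
wI 166.0 (302, 217, 30, 10)
wI 891.0 (438, 215, 40, 43)
wI 22.0 (19, 174, 6, 6)
wI 838.5 (576, 165, 53, 68)
wI 48.5 (291, 137, 8, 9)
wI exp [314.9 251.7]
wI exp [315.2 236.8]
wI exp [315.4 222.6]
hole [313.99339578 205.90276266]
```

Call:
jog_arm --commands '[{"dx": 0,"dy": 0,"dz": 0.02,"wx": 0,"wy": 0,"wz": 0,"fingers": 0},{"dx": 0,"dy": 0,"dz": 0.02,"wx": 0,"wy": 0,"wz": 0,"fingers": 0},{"dx": 0,"dy": 0,"dz": 0.02,"wx": 0,"wy": 0,"wz": 0,"fingers": 0},{"dx": 0,"dy": 0,"dz": 0.02,"wx": 0,"wy": 0,"wz": 0,"fingers": 0},{"dx": 0,"dy": 0,"dz": 0.02,"wx": 0,"wy": 0,"wz": 0,"fingers": 0},{"dx": 0,"dy": 0,"dz": 0.01,"wx": 0,"wy": 0,"wz": 0,"fingers": 0},{"dx": 0,"dy": 0,"dz": 0,"wx": 0,"wy": 0,"wz": 0,"fingers": 0},{"dx": 0,"dy": 0,"dz": 0,"wx": 0,"wy": 0,"wz": 0,"fingers": 0},{"dx": 0,"dy": 0,"dz": 0,"wx": 0,"wy": 0,"wz": 0,"fingers": 0},{"dx": 0,"dy": 0,"dz": 0,"wx": 0,"wy": 0,"wz": 0,"fingers": 0},{"dx": 0,"dy": 0,"dz": 0,"wx": 0,"wy": 0,"wz": 0,"fingers": 0}]'

```text
time_s: 21.6
ee_pos: [638.6, 178.0, 259.5]
ee_rot: [-0.0, 0.985, 0.174, 0.0]
force: [-0.4, 0.0, -0.2]
opening: 0.249
grasp_force: 58.7
```

```bash
python3 st.py 638.3 178.3 193.5
```

```text
21.6 [638.59 177.96 259.5 ] yaw 20.03 zaxis [ 3.e-04  1.e-04 -1.e+00] F [-0.4  0.  -0.2] 0.24879118468454622 58.67126762866974
to go, fraction of 0.5 m: [-0.0004 -0.0008  0.132 ]
```

```bash
python3 snap.py sC side; python3 - <<'E'
import pickle
from h import *
from plant import robot
p=robot.get_state()["ee_pos"]; s=pickle.load(open("sC.pkl","rb")); im=s["image"];h=cv2.cvtColor(im,cv2.COLOR_BGR2HSV)
g=cv2.inRange(h,(40,60,20),(85,255,255))
for dz in range(-145,-75,8):
    u,v=proj(s,(*p[:2],p[2]+dz)); v0=int(round(v)); r=np.where(g[v0,int(u)-10:int(u)+11])[0]; 
    if len(r): print(dz,"exp",u.round(1),"obs",int(u)-10+r.mean(),len(r))
    else: print(dz,"exp",u.round(1),"none",im[v0,int(round(u))])
print("hole exp",proj(s,(638.3,178.3,90)))
y=cv2.inRange(h,(20,110,50),(36,255,255)); u,v=proj(s,(638.3,178.3,90)).round().astype(int)
for r in range(v-12,v+14): print(r,"".join("Y" if y[r,c] else("g" if g[r,c] else ".") for c in range(u-28,u+28)))
E
```

```text
21.65 [638.6 177.9 259.4] [[0.9395, 0.3426, 0.0002], [0.3426, -0.9395, 0.0], [0.0002, 0.0001, -1.0]]
-145 exp 278.7 none [40 32  0]
-137 exp 278.5 obs 278.5 2
-129 exp 278.3 obs 277.5 4
-121 exp 278.2 obs 277.5 4
-113 exp 278.0 obs 277.5 4
-105 exp 277.9 none [ 12  24 118]
-97 exp 277.7 obs 277.0 3
-89 exp 277.5 obs 277.0 3
-81 exp 277.4 none [ 34 127 174]
hole exp [279.08945989 249.43555127]
237 ...................YYYYYYggggY..........................
238 ..................YYYYYYYY.ggYY.Y.......................
239 .................YYYYYYYYY.ggYYYYYY.....................
240 ................YYYYYYYYYY.ggYYYYYYYY...................
241 ................YYYYYYYYYY...YYYYYYYYYYYY...............
242 ...............YYYYYYYYYYY...YYYYYYYYYYYYYYY............
243 ..............YYYYYYYYYYYYggYYYYYYYYYYYYYYYYYY..YYYYY...
244 .............YYYYYYYYYYYYYYYYYYYYYYYYYYYYYYYYYYYYYYYYYYY
245 ............YYYYYYYYYYYYYYYYYYYYYYYYYYYYYYYYYYYYYYYYYYYY
246 ...........YYYYYYYYYYYYYYYYYYYYYYYYYYYYYYYYYYYYYYYYY...Y
247 ..........YYYYYYYYYYYYYYY......YYYYYYYYYYYYYYYYYYYYY....
248 .........YYYYYYYYYYYYYYY.....
[... 181 characters left out ...]
.....YYYYYYYYYYYYYYYYYY......
252 ............YYYYYYYYYYYYY.....YYYYYYYYYYYYYYYYYYYY......
253 ...............YYYYYYYYYYYYYYYYYYYYYYYYYYYYYYYYYYY......
254 ...................YYYYYYYYYYYYYYYYYYYYYYYYYYYYYYY......
255 ....................YYYYYYYYYYYYYYYYYYYYYYYYYYYYYY......
256 .......................YYYYYYYYYYYYYYYYYYYYYYYYYYY......
257 ...........................YYYYYYYYYYYYYYYYYYYYYYY......
258 .............................YYYYYYYYYYYYYYYYYYYYY......
259 ...............................YYYYYYYYYYYYYYYYYYYYY....
260 .................................YYYYYYYYYYYYYYYYYYYYYY.
261 g...............................YYYYYYYYYYYYYYYYYYYYYYYY
262 g..............................YYYYYYYYYYYYYYYYYYYYYYYYY
```

Side view check: the stem and hole both sit within 0.5 px of where I predicted, so the stem is centred. The red ring is at the expected height. Lowering.

Call:
jog_arm --commands '[{"dx": 0,"dy": 0,"dz": 0.01,"wx": 0,"wy": 0,"wz": 0,"fingers": 0},{"dx": 0,"dy": 0,"dz": 0.01,"wx": 0,"wy": 0,"wz": 0,"fingers": 0},{"dx": 0,"dy": 0,"dz": 0.01,"wx": 0,"wy": 0,"wz": 0,"fingers": 0},{"dx": 0,"dy": 0,"dz": 0.01,"wx": 0,"wy": 0,"wz": 0,"fingers": 0},{"dx": 0,"dy": 0,"dz": 0.01,"wx": 0,"wy": 0,"wz": 0,"fingers": 0},{"dx": 0,"dy": 0,"dz": 0.01,"wx": 0,"wy": 0,"wz": 0,"fingers": 0},{"dx": 0,"dy": 0,"dz": 0.01,"wx": 0,"wy": 0,"wz": 0,"fingers": 0},{"dx": 0,"dy": 0,"dz": 0.01,"wx": 0,"wy": 0,"wz": 0,"fingers": 0},{"dx": 0,"dy": 0,"dz": 0.01,"wx": 0,"wy": 0,"wz": 0,"fingers": 0},{"dx": 0,"dy": 0,"dz": 0.01,"wx": 0,"wy": 0,"wz": 0,"fingers": 0},{"dx": 0,"dy": 0,"dz": 0.01,"wx": 0,"wy": 0,"wz": 0,"fingers": 0},{"dx": 0,"dy": 0,"dz": 0.01,"wx": 0,"wy": 0,"wz": 0,"fingers": 0},{"dx": 0,"dy": 0,"dz": 0.006,"wx": 0,"wy": 0,"wz": 0,"fingers": 0},{"dx": 0,"dy": 0,"dz": 0,"wx": 0,"wy": 0,"wz": 0,"fingers": 0},{"dx": 0,"dy": 0,"dz": 0,"wx": 0,"wy": 0,"wz": 0,"fingers": 0},{"dx": 0,"dy": 0,"dz": 0,"wx": 0,"wy": 0,"wz": 0,"fingers": 0},{"dx": 0,"dy": 0,"dz": 0,"wx": 0,"wy": 0,"wz": 0,"fingers": 0}]'

```text
time_s: 23.78
ee_pos: [638.6, 178.0, 196.5]
ee_rot: [-0.0, 0.985, 0.174, 0.0]
force: [0.2, -0.2, -0.8]
opening: 0.248
grasp_force: 58.7
```

```bash
python3 st.py 638.3 178.3 194.5; python3 snap.py sD side; python3 - <<'E'
import pickle
from h import *
from plant import robot
p=robot.get_state()["ee_pos"]; s=pickle.load(open("sD.pkl","rb")); im=s["image"].astype(int);h=cv2.cvtColor(s["image"],cv2.COLOR_BGR2HSV)
H=h[...,0].astype(int);S=h[...,1]
u,v=proj(s,(638.3,178.3,90)).round().astype(int)
def k(r,c):
    if S[r,c]<90: return "."
    x=H[r,c]; return "r" if x<9 or x>170 else "o" if x<20 else "Y" if x<37 else "g" if x<90 else "v"
for r in range(v-24,v+8): print(r,"".join(k(r,c) for c in range(u-20,u+20)))
for dz in(-69.5,-104.5): print(proj(s,(*p[:2],p[2]+dz)))
E
```

```text
23.775 [638.62 177.97 196.53] yaw 20.03 zaxis [ 4.e-04  1.e-04 -1.e+00] F [ 0.2 -0.2 -0.8] 0.24787962655735502 58.670942187309265
to go, fraction of 0.5 m: [-0.0004 -0.0008  0.0041]
23.825 [638.6 178.  196.5] [[0.9395, 0.3425, 0.0003], [0.3425, -0.9395, 0.0001], [0.0003, -0.0, -1.0]]
225 .......................................v
226 ....................................vvvv
227 .................................vvvvvvv
228 .....r.........................vvvvvvvvv
229 .....r.........................vvvvvvvvv
230 ......r........gggg.......rr...vvvvvvvvv
231 ......r........gggg......rrrr.vvvvvvvvvv
232 .......r......gggggg....rrrrr.vvvvvvvvv.
233 .......r.......ggggg....rrrr......vvv...
234 ................g.......rrrr............
235 ........................rrr.............
236 .........................oo.............
237 ...........oo...........oYo.............
238 ..........YYooo.......ooooo.............
239 .........YYYoooooYoooYoYoYo.............
240 ........oYYYYYYYYYYooYoYYYYYYY..........
241 ........YYYYYYYYooYYoYoYYYYYYYYYY.......
242 .......YYYYYYYYYYooooYYYYYYYYYYYYYYY....
243 ......YYYYYYYYYYYYvvvYYYYYYYYYYYYYYYYYYo
244 .....YYYYYYYYYYYYYvggYYYYYYYYYYYYYYYYYYY
245 ....YYYYYYYYYYYYYYvggYYYYYYYYYYYYYYYYYYY
246 ...YYYYYYYYYYYYYYYgggYYYYYYYYYYYYYYYYYYY
247 ..YYYYYYYYYYYYYYYYggg.oYYYYYYYYYYYYYYYYY
248 .YYYYYYYYYYYYYYY.vrYovvvoYYYYYYYYYYYYYYY
249 YYYYYYYYYYYYYYY.vvrrrvvv.YYYYYYYYYYYYYYY
250 YYYYYYYYYYYYYYY.vvvrovvvoYYYYYYYYYYYYYYY
251 ...YYYYYYYYYYYYY.vvgg..oYYYYYYYYYYYYYYYY
252 ....YYYYYYYYYYYYYYYYYYYYYYYYYYYYYYYYYYYY
253 .......YYYYYYYYYYYYYYYYYYYYYYYYYYYYYYYYY
254 ...........YYYYYYYYYYYYYYYYYYYYYYYYYYYYY
255 ............YYYYYYYYYYYYYYYYYYYYYYYYYYYY
256 ...............YYYYYYYYYYYYYYYYYYYYYYYYY
[278.38054179 237.90364243]
[279.05753939 248.71102774]
```

Call:
jog_arm --commands '[{"dx": 0,"dy": 0,"dz": 0.003,"wx": 0,"wy": 0,"wz": 0,"fingers": 0},{"dx": 0,"dy": 0,"dz": 0,"wx": 0,"wy": 0,"wz": 0,"fingers": 0},{"dx": 0,"dy": 0,"dz": 0,"wx": 0,"wy": 0,"wz": 0,"fingers": 0},{"dx": 0,"dy": 0,"dz": 0,"wx": 0,"wy": 0,"wz": 0,"fingers": 0},{"dx": 0,"dy": 0,"dz": 0,"wx": 0,"wy": 0,"wz": 0,"fingers": 0},{"dx": 0,"dy": 0,"dz": 0,"wx": 0,"wy": 0,"wz": 0,"fingers": 0}]'

```text
time_s: 24.58
ee_pos: [638.5, 177.9, 194.8]
ee_rot: [-0.0, 0.985, 0.174, 0.0]
force: [0.4, -0.6, -0.7]
opening: 0.242
grasp_force: 58.7
```

```bash
python3 st.py 638.3 178.3 194.5 && python3 -c "
from plant import robot
print(robot.sign_off())"
```

```text
24.575 [638.53 177.93 194.81] yaw 20.03 zaxis [ 0.  0. -1.] F [ 0.4 -0.6 -0.7] 0.24240379632420506 58.67149829864502
to go, fraction of 0.5 m: [-0.0002 -0.0009  0.0006]
the job is handed in; nothing more can be done
None
```

I handed the job in at 24.6 s; no verdict came back. By my last measurements the mask is home in the slot, and the white bauble is held still and upright, with its stem within about 1 mm of the hole's centre and its red ring level with the mask top.

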